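Press the seal plug out of its bore with the ejector rod

ROBOT

A 7-joint arm with a two-finger parallel gripper is mounted at the origin on a cart in front of the work surface, level with it; the furniture and walls round the work are solid. World frame = base frame: x ahead of the robot, y to its left, z up, the work surface at z = 0. Lengths are in m, angles in rad, forces in N, time in s.
With the tool pointing down it reaches from about 0.35 to 0.9 m from the base axis. Payload 8.1 kg.
Tool frame: the origin (TCP) lies where the fingers leave the gripper's body, on its centre line; the fingertips stand 66 mm ahead of it and the grasp point (between the pads) lies 47 mm ahead of it (arm.tip_reach is the distance from the TCP to the fingertips, in m); z points along the fingers, y is the direction in which the jaws open and shut (so a half turn about z gives the same grasp; the last joint's range is limited). The gripper opens to 92 mm and grips with 3 to 60 N. Pads are 19 mm wide; open, the fingers measure 130 mm over their backs; the gripper's body (75 mm by 190 mm) begins 47 mm behind the grasp point.
Start: joints at [1.152, 0.434, 0.025, 1.573, -0.012, 1.134, -0.075], TCP at [0.194, -0.594, 0.292] pointing down, gripper open.
Joint ranges: [-2.62, 2.62], [-0.44, 2.09], [-1.27, 1.32], [0.08, 2.57], [-1.32, 4.46], [0.12, 2], [-2.74, 2.74]. Speed limits (rad/s): [2.22, 2.22, 3.01, 3.01, 3.14, 3.14, 3.14].

INTERFACE

Orientations are given as a rotation vector (axis times angle).
In Python, from cell import arm gives the robot as it stands.
- The arm moves only by the tool carry_out, never from a script. Its argument "plan" is a list of rows, each a list of 5 numbers: the shift along the world's x, y, z in cm, then the turn about the world's z in rad, then the finger opening in cm, from 0 to 9.18. In form: [[tx, ty, tz, spin, fingers], ...]. A call has 1 to 20 rows; each row is the pose to reach, as a shift and turn from the pose measured when the call began; what a row does not reach only later rows make up. A row lasts 1/10 s, in which the tool goes at most 50 mm and 8.59 degrees, less where a joint would pass 70% of its speed; a pose out of reach is approached as far as the arm can. A call with a gripper value outside its range is refused whole. The fingers move at their own pace and stop on an object; "squeeze" is the grip in N (left out, the last holds). Time passes only in rows, so rows that repeat a pose let the fingers close. It gives the time, the measured TCP pose, the force and the opening at its end, in the units of the state.
- arm.observe(): the state, without advancing time (a new reading comes with each control period).
- arm.get_image(name): name is "side" or "top" or "wrist"; returns (picture, depth): 400x640x3 uint8, red, green, blue; 400x640 float32, m along the optical axis (not along the pixel's ray), 0 where there is no reading.
- arm.get_calibration(name): a dict with "intrinsics" (3x3 intrinsics, pixels), "rvec" (rotation vector, rad) and "tvec" (3), from world to camera coordinates, as OpenCV has them; the wrist camera has in their place "tool_from_camera" (4x4, takes a point from camera to tool coordinates, whose origin is the TCP and whose axes are the flange's). Camera axes: x right, y down, z forward; pixel columns grow to the right and rows downward; lengths in m; the calibration is good to about 2 mm. A picture is of the moment at which its call begins: read the wrist's pose just before it. get_calibration takes no time and is no camera call.
- arm.sign_off(): hands the job in, once; it reports no verdict.
The state is a dict: "clock": time; "joints": joint angles; "dq": joint speeds; "joint_efforts": joint torques, N m; "position": TCP position; "ee_rot": TCP orientation; "force": force on the tool from outside, world axes, zero at the start; "ft_torque": the same for the moment, N m; "width": opening from 0.0 (shut) to 1.0 (fully open).
Only numpy, scipy, OpenCV 4.12 (cv2) and the standard library are available. Lean on these libraries where they do the work, as an engineer would, in place of code of your own. Each camera call takes 0.05 s, during which the arm holds its last target. There are 200 camera calls.

TASK

Take the blue-handled ejector rod from its white holder, put it down the bore of the press-out stand and steadily push the orange seal plug out until you feel it bear firmly on the rubber pad below, without overloading it (never more than 25 N on the stand or plug). Then draw the rod out and put it back in its holder, shoulder fully down, leaving the other things on the table undisturbed.

Things in the scene. Friction and masses are not known exactly. Their poses are not given: they have to be found in the camera images.
- stand: Fixed press-out stand: dark foot 90x120x10 mm, two steel pillars, aluminium head 44x104x48 mm (long side along its y, underside 42 mm and top 90 mm above the table, a 4 mm high nut on it 40 mm either side along y). Origin: centre of the underside, on the bore's axis; z up. The stand and plug are damaged by a push above 25 N
- bore_mouth (a point): Centre of the upper mouth of the vertical bore through the stand's head: 15 mm in diameter, with a 3 mm chamfer, in the head's top face, 90 mm above the table
- pad_top (a point): Centre of the top of the firm rubber pad on the stand's foot, under the bore, 16 mm above the table, where the plug ends. From there the push rises with the squeeze of the plug's springy seal, 3 to 4 N per mm. The plug bears firmly once the push is 13 N or more (the drag included); 15 N is ample
- plug (a joint): Travel (m) of the orange plug with black springy seal on top (14 mm in diameter, 24 mm long in all) down the bore. At 0 its flat top is 10 mm below the mouth; it starts at 0 to 0.008. At 0.038 it is wholly out of the head, at 0.040 on the pad. The seal yields 1 mm per 3.5 N; the plug slides against a drag of about 8 N (plus 1 N per 10 mm/s) and stays where left
- holder: Fixed rod holder: round dark foot of 72 mm diameter and a white square column 34x34 mm, its top 90 mm above the table, with a vertical hole of 17 mm diameter and 82 mm depth with a 3 mm chamfer. Origin: centre of the underside, on the hole's axis; z up
- holder_mouth (a point): Centre of the mouth of the holder's hole, on its top face, 90 mm above the table
- rod_grip (a point): Ejector rod, 0.13 to 0.18 kg, standing in the holder: centre of its square blue handle, 18x18 mm and 50 mm tall. This point is on the rod's axis, 32 mm above the underside of the shoulder; the handle's side faces are across its x and y, z is up along the rod
- rod_shoulder (a point): Centre of the underside of the rod's steel shoulder (28 mm in diameter, 6 mm thick), which rests on the holder's top. Below it goes a round shaft, 11 mm in diameter, with a locked sliding brass end: it ends between 62 and 74 mm below this point, as the last user left it, different each time
- bottle_small: White screw-cap bottle, 36 mm in diameter, 63 mm tall, a bystander; origin at the centre of its underside
- tape_roll: Roll of white tape lying flat, 64 mm in diameter, 19 mm high, a bystander; origin at the centre of its underside
- timer: White timer with buttons, 66x62x19 mm, a bystander; origin at the centre of its underside
- tweezers: Steel tweezers lying flat, 130x14x10 mm, a bystander; origin at the centre of the underside
Not all that is in view belongs to the job. What is shaped like the stand but green is not meant.

How it is judged:
On the way:
1. The rod has pushed the plug out of the head and presses it firmly (over 12 N) on the rubber pad (value of joint plug above 0.039 m and contact force between rod and stand above 12 N), for 0.1 s.
At the end, for the whole second after the job is handed in: The plug stands wholly out of the head on the pad (travel over 38 mm) and the rod is at rest upright in its holder: within 8 mm of the hole's axis, shoulder within 4 mm of the holder's top, leaning less than 0.12 rad (value of joint plug above 0.038 m and horizontal distance between rod_grip and holder_mouth below 0.008 m and z of rod_grip in the frame of holder_mouth between 0.028 and 0.036 m and angle between rod_grip's own z axis and vertical below 0.12 rad and linear speed of rod below 0.02 m/s); the robot touches nothing.
It fails at once if More than 25 N between the rod or the robot and the stand or its plug (contact force between stand and anything else above 25 N).
It fails at once if A bystander (bottle, tape roll, timer, tweezers) moved more than 20 mm (distance of any of bottle_small, tape_roll, timer, tweezers from where it was at the start of the episode above 0.02 m).
It also fails if it takes over 59 s, if anything falls off the work surface, if the arm or the gripper's body presses on something with over 40 N, if the wrist force passes 120 N, or if a joint passes its speed limit or range.

## Working session

There is one attempt and no reset: what is moved stays moved. The work goes in short steps, Python scripts to look and compute and a tool call to move; the robot and the scene stay as the last step left them, time stands still between calls to the robot, and variables do not carry over. Pictures are saved under pics/ and viewed, about 8 in all and at most 12, crops included, and the job is handed in when it is done.

Besides the shell and the picture viewer there is one more tool, called in YAML: its name, and indented under it one key for each argument. carry_out: Moves the arm, as the interface text tells. Its arguments: {"type":"object","properties":{"plan":{"type":"array"},"squeeze":{"type":"number"}},"required":["plan"]}

```bash
mkdir -p pics; ls
cat > h.py <<'E'
import numpy as np,cv2
from cell import arm
from scipy.spatial.transform import Rotation as R
def snap(n,tag):
    s=arm.observe(); im,d=arm.get_image(n)
    cv2.imwrite(f'pics/{tag}.png',im[:,:,::-1]); np.savez(f'pics/{tag}.npz',im=im,d=d,p=s['position'],r=s['ee_rot'])
    return im,d,s
def cam(n,p=None,r=None):
    """K, camera-to-world rotation, camera centre"""
    c=arm.get_calibration(n); K=np.array(c['intrinsics'])
    if n=='wrist':
        T=np.array(c['tool_from_camera']); Q=R.from_rotvec(r).as_matrix()
        return K,Q@T[:3,:3],Q@T[:3,3]+p
    M=R.from_rotvec(np.ravel(c['rvec'])).as_matrix(); return K,M.T,-M.T@np.ravel(c['tvec'])
def ray(c,u,v):
    K,M,o=c; d=M@np.linalg.solve(K,[u,v,1]); return o,d
def onplane(c,u,v,z):
    o,d=ray(c,u,v); return o+d*(z-o[2])/d[2]
def cloud(c,d):
    K,M,o=c; v,u=np.mgrid[:d.shape[0],:d.shape[1]]
    P=np.stack([(u-K[0,2])/K[0,0]*d,(v-K[1,2])/K[1,1]*d,d],-1)
    W=P@M.T+o; W[d==0]=np.nan; return W
E
python3 - <<'E'
from h import *
s=arm.observe(); print({k:np.round(v,3) for k,v in s.items()})
a,_,_=snap('top','t0'); b,_,_=snap('side','s0')
for n in('top','side'): c=cam(n); print(n,c[0],c[2])
print(arm.get_calibration('wrist'))
E
```

```text
pics
{'clock': np.float64(0.0), 'joints': array([ 1.152,  0.435,  0.025,  1.574, -0.012,  1.134, -0.075]), 'dq': array([ 0.002, -0.001,  0.001, -0.   ,  0.002, -0.001, -0.001]), 'joint_efforts': array([ 1.0000e-03, -6.6783e+01,  9.8600e-01, -3.1446e+01, -6.0000e-02,
        4.3000e-02,  0.0000e+00]), 'position': array([ 0.194, -0.594,  0.291]), 'ee_rot': array([-3.101e+00, -4.940e-01,  1.000e-03]), 'force': array([-0.728, -0.434, -0.744]), 'ft_torque': array([-0.057, -0.004, -0.012]), 'width': np.float64(1.001)}
top [[445.03067202   0.         323.758123  ]
 [  0.         445.03067202 197.17627938]
 [  0.           0.           1.        ]] [ 0.23892476 -0.01393571  1.57541841]
side [[491.26857751   0.         317.05082103]
 [  0.         491.26857751 203.04183827]
 [  0.           0.           1.        ]] [ 0.17530037 -1.3683936   0.86132208]
{'intrinsics': array([[290.78897481,   0.        , 316.20400939],
       [  0.        , 290.78897481, 202.09764544],
       [  0.        ,   0.        ,   1.        ]]), 'tool_from_camera': array([[ 1.03067040e-03, -9.55569648e-01, -2.94763610e-01,
         7.88459562e-02],
       [ 9.99999462e-01,  1.01980327e-03,  1.90582551e-04,
        -4.05674809e-04],
       [ 1.18485991e-04, -2.94763648e-01,  9.55570185e-01,
        -9.21654421e-02],
       [ 0.00000000e+00,  0.00000000e+00,  0.00000000e+00,
         1.00000000e+00]])}
```

View pics/t0.png

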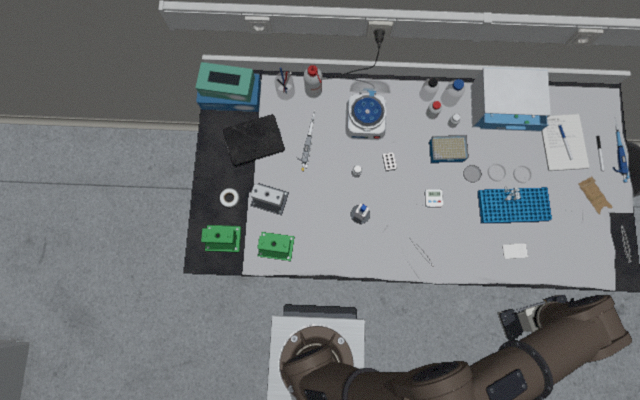

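View pics/s0.png

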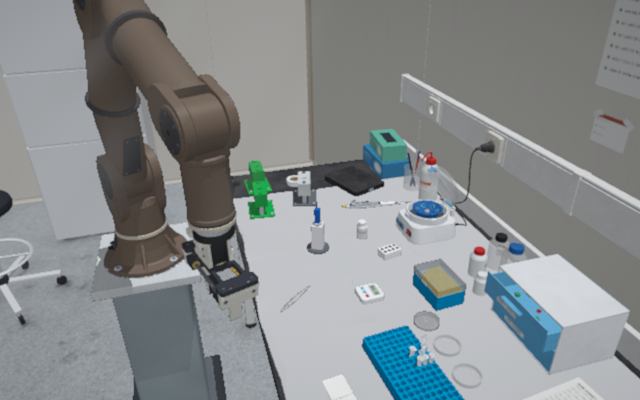

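The top view shows the rod's blue handle with the white holder at about (361,211) and the grey stand at (268,196). Bystanders are the bottle (357,170), tape (229,198), timer (434,198) and tweezers (422,252). Possible confusions:
- **Stand:** the green look-alikes at (220,238) and (276,246). I choose the grey one at (268,196).
- **Rod:** the blue pens at (565,140) and (622,150) and the blue-capped bottle (456,90). I choose the handle in the white holder.

Run:
```python
from h import *
t=np.load('pics/t0.npz'); s=np.load('pics/s0.npz'); ct,cs=cam('top'),cam('side')
def blue(im,x0,x1,y0,y1):
    h=cv2.cvtColor(im,cv2.COLOR_RGB2HSV); m=cv2.inRange(h,(100,120,50),(130,255,255)); k=np.zeros_like(m);k[y0:y1,x0:x1]=m[y0:y1,x0:x1]
    return k>0
mt=blue(t['im'],345,380,195,225); ms=blue(s['im'],300,335,195,230)
for n,c,z,m in(('t',ct,t,mt),('s',cs,s,ms)):
    W=cloud(c,z['d'])[m]; v,u=np.where(m); print(n,m.sum(),u.min(),u.max(),v.min(),v.max(),np.nanmin(W,0).round(3),np.nanmedian(W,0).round(3),np.nanmax(W,0).round(3))
# triangulate blue top: centroids
v,u=np.where(mt); o1,d1=ray(ct,u.mean(),v.mean()); v,u=np.where(ms); o2,d2=ray(cs,u.mean(),v.mean())
k=np.linalg.lstsq(np.c_[d1,-d2],o2-o1,rcond=None)[0]; print('tri',(o1+k[0]*d1).round(3),(o2+k[1]*d2).round(3))
# stand head from top depth cloud
W=cloud(ct,t['d']); z=W[...,2]
for nm,(x0,x1,y0,y1),lo,hi in(('head',(245,295,178,215),.08,.1),('holder',(348,378,200,226),.08,.1)):
    m=np.zeros(z.shape,bool); m[y0:y1,x0:x1]=True; m&=(z>lo)&(z<hi); P=W[m]
    print(nm,m.sum(),np.median(P,0).round(3)); r=cv2.minAreaRect(P[:,:2].astype(np.float32)); print(r)
a=cv2.resize(t['im'][170:230,245:385],None,fx=5,fy=5,interpolation=cv2.INTER_CUBIC)[:,:,::-1]
b=cv2.resize(s['im'][160:265,235:385],None,fx=4.6,fy=4.6,interpolation=cv2.INTER_CUBIC)[:,:,::-1]
b=b[:300]if 0 else b
cv2.imwrite('pics/c1.png',cv2.resize(b,(690,483)));
```

```text
t 24 361 365 205 211 [ 0.503 -0.142  0.126] [ 0.51  -0.135  0.144] [ 0.52  -0.128  0.152]
s 78 314 319 207 222 [ 0.504 -0.152  0.099] [ 0.511 -0.143  0.129] [ 0.52  -0.126  0.146]
tri [ 0.514 -0.137  0.124] [ 0.513 -0.136  0.123]
head 389 [0.554 0.191 0.09 ]
((0.5550833344459534, 0.1910766214132309), (0.10473690181970596, 0.04549037665128708), 74.74422454833984)
holder 66 [ 0.505 -0.132  0.091]
((0.5124370455741882, -0.13551181554794312), (0.03351861983537674, 0.03559492155909538), 62.106201171875)
```

View pics/c1.png

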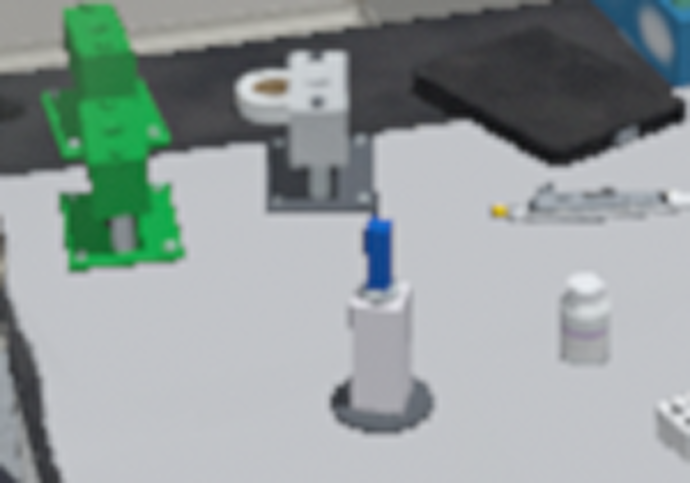

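The crop confirms the grey stand and the blue handle in the white holder, at roughly rod (0.512,-0.136) and stand (0.555,0.191). I'll go above the rod for a close look.

carry_out:
  plan:
    - [4,5,2,0,9.18]
    - [8,11,3,0,9.18]
    - [12,17,4,0,9.18]
    - [16,23,4,0,9.18]
    - [20,28.8,4,0,9.18]
    - [24,34.6,4,0,9.18]
    - [28,40.3,4,0,9.18]
    - [31.8,45.8,4,0,9.18]
    - [31.8,45.8,4,0,9.18]
    - [31.8,45.8,4,0,9.18]
    - [31.8,45.8,4,0,9.18]
    - [31.8,45.8,4,0,9.18]
    - [31.8,45.8,4,0,9.18]

```text
clock: 1.4
position: [0.5127, -0.1335, 0.3311]
ee_rot: [-3.099, -0.501, 0.001]
force: [-0.2, 0.5, 0.2]
width: 1.001
```

Run:
```python
from h import *
im,d,s=snap('wrist','w1'); print(s['clock'],s['position'],s['ee_rot'],s['dq'].round(3),s['joints'].round(2))
```

```text
1.4 [ 0.51270887 -0.13350161  0.33110326] [-3.09909447e+00 -5.00600030e-01  1.22134028e-03] [ 0.051 -0.015  0.057  0.023  0.012  0.003  0.032] [ 0.36  0.27 -0.26  1.73  0.07  1.16 -1.17]
```

View pics/w1.png

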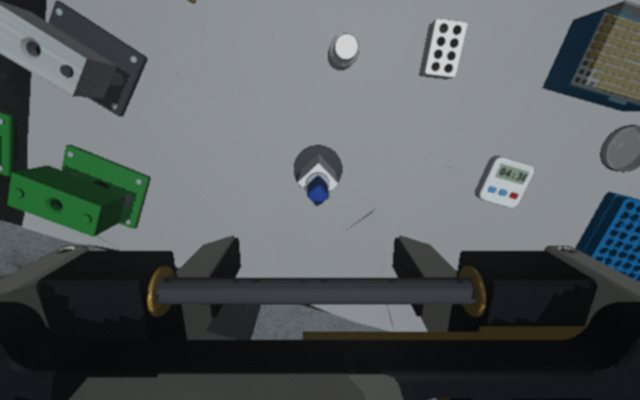

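Close view: the handle top is at about (318,190) in the holder, rotated against the jaws. The stand's bore is visible at (32,46).

Run:
```python
from h import *
z=np.load('pics/w1.npz'); c=cam('wrist',z['p'],z['r']); W=cloud(c,z['d']); im=z['im']
h=cv2.cvtColor(im,cv2.COLOR_RGB2HSV); m=cv2.inRange(h,(100,120,30),(130,255,255))>0
k=np.zeros_like(m);k[160:220,290:345]=True; m&=k; P=W[m]; print(m.sum(),np.nanpercentile(P,[2,50,98],axis=0).round(3))
T=P[P[:,2]>np.nanpercentile(P[:,2],98)-.006]; print('top',len(T),np.median(T,0).round(4),cv2.minAreaRect(T[:,:2].astype(np.float32)))
B=W[k&(W[...,2]>.083)&(W[...,2]<.094)]; print('col top',len(B),cv2.minAreaRect(B[:,:2].astype(np.float32)))
crop=cv2.resize(im[130:230,260:380],None,fx=5,fy=5,interpolation=cv2.INTER_CUBIC); bore=cv2.resize(im[0:100,0:100],(500,500),interpolation=cv2.INTER_CUBIC)
cv2.imwrite('pics/c2.png',crop[:,:,::-1])
# stand bore ellipse on plane
g=im[30:62,18:50].sum(2); v,u=np.where(g<210); print(len(u),u.mean()+18,v.mean()+30, onplane(c,u.mean()+18,v.mean()+30,.09).round(4))
```

```text
381 [[ 0.506 -0.142  0.11 ]
 [ 0.516 -0.133  0.144]
 [ 0.523 -0.125  0.146]]
top 261 [ 0.5141 -0.1337  0.1445] ((0.5133545994758606, -0.1339748352766037), (0.01602170243859291, 0.016814639791846275), 57.5963134765625)
col top 333 ((0.5122467279434204, -0.1347217559814453), (0.03427964821457863, 0.03397146612405777), 61.799949645996094)
148 33.972972972972975 46.64189189189189 [0.5567 0.189  0.09  ]
```

View pics/c2.png

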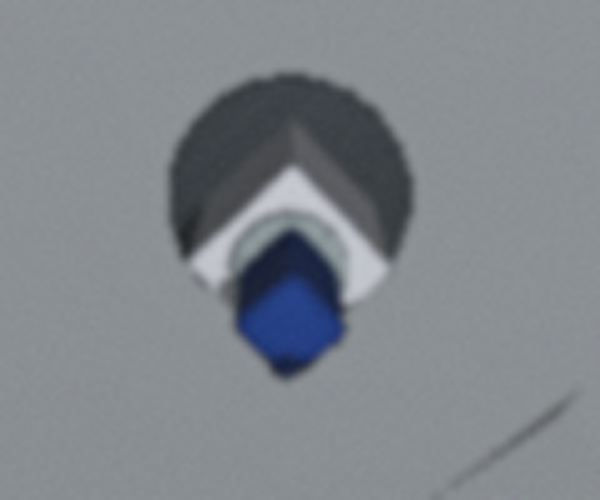

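carry_out:
  plan:
    - [0,-0.1,0,0.14,9.18]
    - [0,-0.1,-2,0.28,9.18]
    - [0,-0.1,-4,0.42,9.18]
    - [0,-0.1,-6,0.56,9.18]
    - [0,-0.1,-8,0.71,9.18]
    - [0,-0.1,-10,0.71,9.18]
    - [0,-0.1,-12,0.71,9.18]
    - [0,-0.1,-14,0.71,9.18]
    - [0,-0.1,-15,0.71,9.18]
    - [0,-0.1,-16,0.71,9.18]
    - [0,-0.1,-16.2,0.71,9.18]
    - [0,-0.1,-16.2,0.71,9.18]
    - [0,-0.1,-16.2,0.71,9.18]
  squeeze: 50

```text
clock: 2.75
position: [0.5121, -0.1369, 0.1698]
ee_rot: [2.736, 1.543, -0.002]
force: [1.1, -0.0, -0.3]
width: 1.0
```

Run:
```python
from h import *
im,d,s=snap('wrist','w2'); print(s['clock'],s['position'],s['ee_rot'],s['joints'].round(2))
c=cam('wrist',s['position'],s['ee_rot']); W=cloud(c,d)
h=cv2.cvtColor(im,cv2.COLOR_RGB2HSV); m=cv2.inRange(h,(100,120,30),(130,255,255))>0
m[:, :250]=0; m[:,400:]=0; P=W[m]; P=P[P[:,2]>.138]; print(len(P), np.median(P,0).round(4),cv2.minAreaRect(P[:,:2].astype(np.float32)))
```

```text
2.75 [ 0.51209421 -0.13693548  0.16975747] [ 2.73634821e+00  1.54326469e+00 -1.74493341e-03] [ 0.43  0.45 -0.36  1.92  0.21  0.81 -0.59]
531 [ 0.5162 -0.1277  0.1434] ((0.5159463286399841, -0.12846536934375763), (0.005812669638544321, 0.01670595444738865), 59.11838150024414)
```

View pics/w2.png

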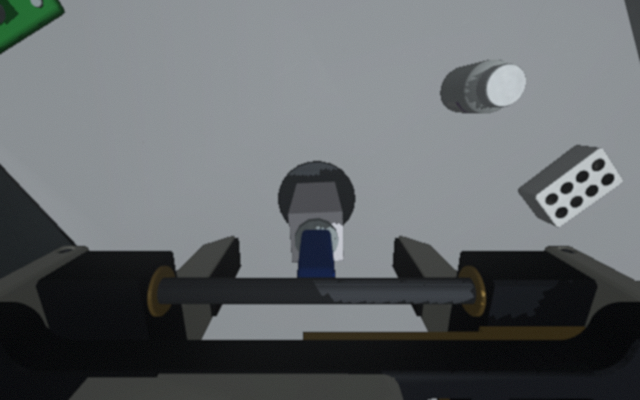

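Jaws are square to the handle (handle at (317,250)). I'll nudge about 3 mm along tool x and close.

carry_out:
  plan:
    - [0.1,0.25,-0.05,0,9.18]
    - [0.1,0.25,-0.05,0,6]
    - [0.1,0.25,-0.05,0,3]
    - [0.1,0.25,-0.05,0,1.0]
    - [0.1,0.25,-0.05,0,1.0]
    - [0.1,0.25,-0.05,0,1.0]
    - [0.1,0.25,-0.05,0,1.0]
    - [0.1,0.25,-0.05,0,1.0]
  squeeze: 50

```text
clock: 3.6
position: [0.5131, -0.1344, 0.1693]
ee_rot: [2.736, 1.543, -0.002]
force: [-0.1, -0.8, -0.5]
width: 0.44
```

carry_out:
  plan:
    - [0,0,0,0,1.0]
    - [0,0,0,0,1.0]
    - [0,0,0,0,1.0]
    - [0,0,0,0,1.0]
    - [0,0,0,0,1.0]
    - [0,0,0,0,1.0]
    - [0,0,0,0,1.0]
    - [0,0,0,0,1.0]

```text
clock: 4.4
position: [0.5131, -0.1344, 0.1693]
ee_rot: [2.736, 1.543, -0.002]
force: [-0.2, 0.2, -0.3]
width: 0.191
```

carry_out:
  plan:
    - [0,0,0.5,0,1.0]
    - [0,0,1.5,0,1.0]
    - [0,0,3,0,1.0]
    - [0,0,5,0,1.0]
    - [0,0,7,0,1.0]
    - [0,0,9,0,1.0]
    - [0,0,11,0,1.0]
    - [0,0,12,0,1.0]
    - [0,0,12,0,1.0]
    - [0,0,12,0,1.0]
    - [0,0,12,0,1.0]

```text
clock: 5.5
position: [0.5126, -0.1344, 0.2883]
ee_rot: [-2.735, -1.543, 0.004]
force: [0.1, -0.3, -1.4]
width: 0.194
```

Run:
```python
from h import *
im,d,s=snap('wrist','w3'); print(s['clock'],s['position'],s['ee_rot'],s['joints'].round(2),s['width'],s['force'].round(2))
snap('side','s3'); c=cam('side'); z=np.load('pics/s3.npz')
a=im; b=cv2.resize(z['im'][150:260,250:400],None,fx=4,fy=4,interpolation=cv2.INTER_CUBIC)
cv2.imwrite('pics/c3.png',b[:,:,::-1])
```

```text
5.5 [ 0.51257453 -0.13437668  0.28825932] [-2.73546466 -1.54284561  0.00372344] [ 0.46  0.32 -0.39  1.78  0.14  1.07 -0.52] 0.19419761781447176 [ 0.05 -0.26 -1.44]
```

View pics/c3.png

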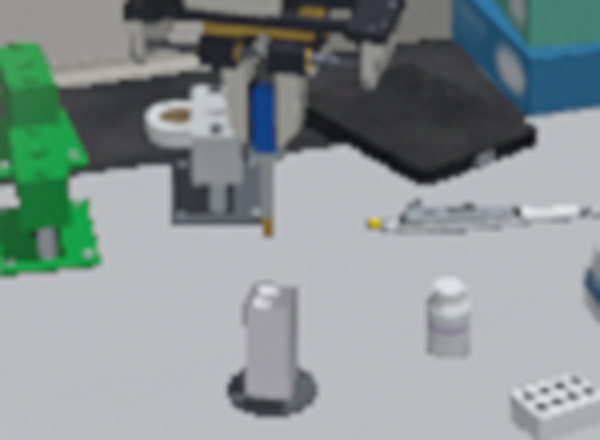

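The rod is lifted clear, upright, with its brass end visible at (268,230) in the crop. Next I'll go near the stand's bore, a bit short so the mouth is visible.

carry_out:
  plan:
    - [0.2,2,0,0,1.0]
    - [0.4,5,0,0,1.0]
    - [0.7,9,0,0,1.0]
    - [1.0,13,0,0,1.0]
    - [1.3,17,0,0,1.0]
    - [1.6,21,0,0,1.0]
    - [1.9,25,0,0,1.0]
    - [2.1,27.5,0,0,1.0]
    - [2.2,28.9,0,0,1.0]
    - [2.2,28.9,0,0,1.0]
    - [2.2,28.9,0,0,1.0]
    - [2.2,28.9,0,0,1.0]
    - [2.2,28.9,0,0,1.0]

```text
clock: 6.9
position: [0.5349, 0.1529, 0.2883]
ee_rot: [-2.738, -1.54, 0.004]
force: [0.2, -1.1, -1.4]
width: 0.196
```

Run:
```python
from h import *
im,d,s=snap('wrist','w4'); print(s['clock'],s['position'],s['ee_rot'],s['joints'].round(2),s['width'],s['force'].round(2),s['dq'].round(3))
c=cam('wrist',s['position'],s['ee_rot']); W=cloud(c,d)
K,M,o=c
p=M.T@(np.array([.556,.190,.09])-o); print('bore px',(K@p/p[2])[:2])
Q=R.from_rotvec(s['ee_rot']).as_matrix()
for L in(.05,.08,.141,.153):
    p=M.T@(s['position']+Q@[0,0,L]-o); print('rod axis',L,(K@p/p[2])[:2].round(1))
```

```text
6.9 [0.5349426  0.15287347 0.28827139] [-2.73787706 -1.53985084  0.00420893] [-0.01  0.38 -0.49  1.72  0.19  1.1  -1.1 ] 0.19614029890544996 [ 0.19 -1.08 -1.36] [-0.005 -0.    -0.004 -0.002 -0.002 -0.002 -0.002]
bore px [316.25931929 150.74614507]
rod axis 0.05 [317.9 264.1]
rod axis 0.08 [317.7 241. ]
rod axis 0.141 [317.3 210.5]
rod axis 0.153 [317.3 206.2]
```

View pics/w4.png

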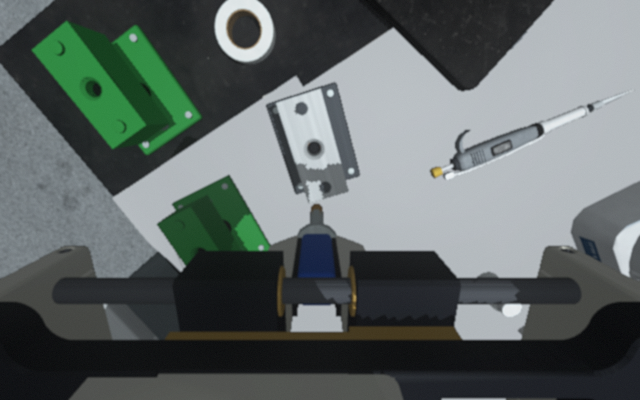

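The bore mouth is at about (315,148) and the rod's brass tip at about (317,208), as expected for an untilted rod.

Run:
```python
from h import *
z=np.load('pics/w4.npz'); c=cam('wrist',z['p'],z['r']); im=z['im']
g=cv2.cvtColor(im,cv2.COLOR_RGB2GRAY); print(g[138:159,303:328])
x0,y0=302,135; sub=g[y0:162,x0:330]
for th in(70,90,110,130):
    n,l,st,ce=cv2.connectedComponentsWithStats((sub<th).astype(np.uint8)); i=l[148-y0,315-x0]
    print(th,st[i],ce[i]+[x0,y0],onplane(c,*(ce[i]+[x0,y0]),.09).round(4)if i else'')
h=cv2.cvtColor(im,cv2.COLOR_RGB2HSV)
for v in range(200,240,3): print(v,h[v,309:326].tolist()[::4],[int(x) for x in g[v,304:330]])
```

```text
[[209 208 210 211 209 208 205 198 193 190 188 189 195 203 210 213 214 212
  210 209 210 210 210 209 209]
 [210 209 209 208 205 198 192 181 172 164 161 160 164 172 183 194 204 209
  210 209 209 211 210 209 209]
 [208 208 209 203 191 178 170 161 152 145 137 136 138 141 146 165 182 195
  202 205 209 211 212 209 208]
 [209 209 202 191 174 158 153 142 128 116 108 105 108 109 123 139 156 170
  186 199 207 211 211 211 209]
 [209 206 195 179 163 147 131 109  87  72  65  65  68  76  91 112 131 147
  164 185 201 209 211 210 209]
 [207 202 185 171 157 134 101  71  54  48  49  48  49  50  59  78 108 132
  149 168 193 206 210 209 208]
 [205 193 178 164 147 111  69  49  46  49  49  52  49  49  47  55  85 115
  136 152 179 202 208 210 209]
 [202 188 173 161 131  85  51  45  48  50  50  51  51  50  45  45  64  98
  128 146 167 193 207 210 209]
 [197 183 168 153 115  70  47  48  50  50  52  52  53  50  48  44  55  85
  119 143 161 187 204 209 209]
 [194 179 167 148 103  59  45  47  52  51  50  51  53  51  51  46  48  78
  114 139 158 182 202 209 209]
 [192 179 168 146 100  59  46  47  52  51  50  51 
[... 3473 characters left out ...]
 103], [97, 22, 103]] [98, 98, 97, 98, 98, 101, 103, 102, 102, 101, 99, 97, 98, 98, 99, 100, 99, 99, 101, 100, 101, 99, 98, 98, 97, 94]
233 [[107, 49, 93], [105, 49, 93], [107, 50, 91], [105, 49, 93], [106, 52, 93]] [92, 86, 81, 80, 80, 82, 82, 82, 83, 82, 81, 80, 80, 80, 80, 81, 82, 82, 80, 82, 81, 81, 79, 84, 88, 94]
236 [[112, 155, 69], [112, 157, 70], [112, 157, 70], [112, 155, 69], [112, 153, 70]] [41, 40, 40, 37, 39, 38, 38, 38, 40, 39, 39, 39, 42, 39, 41, 38, 39, 38, 40, 39, 40, 39, 41, 39, 42, 53]
239 [[111, 157, 70], [112, 159, 69], [111, 151, 71], [113, 151, 71], [112, 154, 71]] [38, 40, 40, 40, 40, 40, 39, 41, 39, 38, 38, 39, 39, 41, 39, 40, 39, 40, 40, 40, 41, 40, 40, 40, 40, 41]
```

Run:
```python
from h import *
z=np.load('pics/w4.npz'); c=cam('wrist',z['p'],z['r']); W=cloud(c,z['d']); Q=R.from_rotvec(z['r']).as_matrix()
T=(W-z['p'])@Q
for v in range(204,240,3):
    P=T[v,311:323]; i=np.isfinite(P[:,0]); print(v,(np.median(P[i],0)*1e3).round(1) if i.any() else None)
# head top plane and bore from wrist depth
g=cv2.cvtColor(z['im'],cv2.COLOR_RGB2GRAY); P=W[110:138,290:325][g[110:138,290:325]>190]; print('head z',np.nanmedian(P[:,2]))
# side view tip
s=np.load('pics/s3.npz'); h=cv2.cvtColor(s['im'],cv2.COLOR_RGB2HSV); m=cv2.inRange(h,(8,90,60),(25,255,255)); m[:195]=0;m[:,:310]=0; m[212:]=0; m[:,325:]=0
v,u=np.where(m); print(len(u),u.mean(),v.min(),v.max()); cs=cam('side'); o,d=ray(cs,u.mean(),v.max()+.5)
# point on that ray nearest the rod axis (x=.5126,y=-.1344)
t=np.linalg.lstsq(d[:2,None],np.array([.5126,-.1344])-o[:2],rcond=None)[0][0]; print('tip',o+t*d)
```

```text
204 [-17.5  -0.7 214.8]
207 [  4.5  -0.7 136.7]
210 [  4.5  -0.7 129. ]
213 [  4.7  -0.7 121.1]
216 [  4.5  -0.7 115. ]
219 [  4.7  -0.7 107.9]
222 [  4.6  -0.7 102.1]
225 [13.2 -0.8 74.6]
228 [11.7 -0.8 73.3]
231 [ 9.5 -0.8 73.9]
234 [ 8.6 -0.8 71.4]
237 [ 8.7 -0.8 66.8]
head z 0.08979229690033158
9 316.3333333333333 205 208
tip [ 0.51222187 -0.13429677  0.14366745]
```

carry_out:
  plan:
    - [0.5,1,0,0,1.0]
    - [1.1,2,0,0,1.0]
    - [1.7,3.2,0,0,1.0]
    - [2.2,4.1,0,0,1.0]
    - [2.2,4.1,-1,0,1.0]
    - [2.2,4.1,-2,0,1.0]
    - [2.2,4.1,-3,0,1.0]
    - [2.2,4.1,-3.6,0,1.0]
    - [2.2,4.1,-3.8,0,1.0]
    - [2.2,4.1,-3.8,0,1.0]
    - [2.2,4.1,-3.8,0,1.0]
    - [2.2,4.1,-3.8,0,1.0]
    - [2.2,4.1,-3.8,0,1.0]

```text
clock: 8.25
position: [0.557, 0.1943, 0.2507]
ee_rot: [-2.738, -1.54, 0.003]
force: [0.1, -0.1, -2.6]
width: 0.198
```

Run:
```python
from h import *
im,d,s=snap('wrist','w5'); print(s['clock'],s['position'],s['ee_rot'],s['width'],s['force'].round(2),s['dq'].round(3))
cv2.imwrite('pics/c5.png',cv2.resize(im[150:250,257:377],None,fx=5,fy=5,interpolation=cv2.INTER_CUBIC)[:,:,::-1])
K,M,o=cam('wrist',s['position'],s['ee_rot'])
for dx in(0,):
  Q=R.from_rotvec(s['ee_rot']).as_matrix()
  for nm,P in(('tip',s['position']+Q@[-.0009,-.0007,.144]),('mouth',np.array([.5556,.1934,.09]))):
    p=M.T@(P-o); print(nm,P.round(4),((K@p/p[2])[:2]-[257,150])*5)
```

```text
8.25 [0.55703761 0.1942813  0.2507233 ] [-2.73754379 -1.54042068  0.00288693] 0.19771073693081273 [ 0.14 -0.12 -2.61] [-0.     0.002  0.001  0.001  0.001 -0.001  0.   ]
tip [0.5557 0.1938 0.1067] [297.51250998 301.97558076]
mouth [0.5556 0.1934 0.09  ] [298.15768986 274.4235897 ]
```

View pics/c5.png

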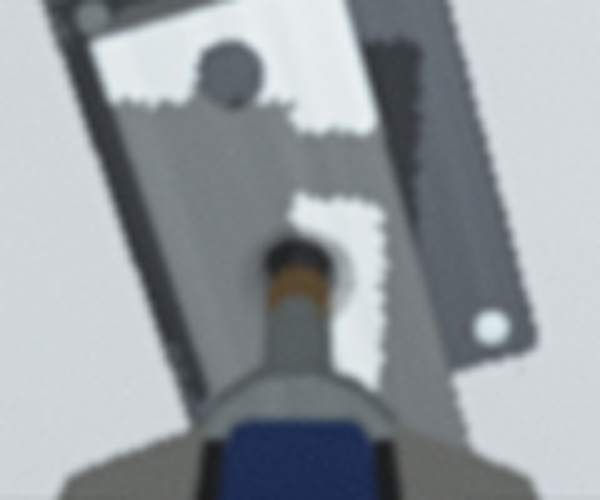

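The rod tip is over the mouth, with the bore's dark disc centred at about (300,279) in the crop and the rod at x≈298. That is well within the clearance, so I'll enter slowly.

carry_out:
  plan:
    - [0,0,-0.3,0,1.0]
    - [0,0,-0.6,0,1.0]
    - [0,0,-0.9,0,1.0]
    - [0,0,-1.2,0,1.0]
    - [0,0,-1.4,0,1.0]
    - [0,0,-1.6,0,1.0]
    - [0,0,-1.8,0,1.0]
    - [0,0,-2.0,0,1.0]
    - [0,0,-2.2,0,1.0]
    - [0,0,-2.2,0,1.0]

```text
clock: 9.3
position: [0.5569, 0.1941, 0.2283]
ee_rot: [-2.738, -1.54, 0.004]
force: [-0.9, 0.4, -1.7]
width: 0.196
```

carry_out:
  plan:
    - [0,0,-0.15,0,1.0]
    - [0,0,-0.3,0,1.0]
    - [0,0,-0.45,0,1.0]
    - [0,0,-0.6,0,1.0]
    - [0,0,-0.75,0,1.0]
    - [0,0,-0.9,0,1.0]

```text
clock: 9.9
position: [0.557, 0.1943, 0.22]
ee_rot: [-2.738, -1.54, 0.003]
force: [-2.6, -0.2, 7.6]
width: 0.195
```

Plug contact felt (about 9 N). I'll keep pushing steadily.

carry_out:
  plan:
    - [0,0,-0.15,0,1.0]
    - [0,0,-0.3,0,1.0]
    - [0,0,-0.45,0,1.0]
    - [0,0,-0.6,0,1.0]
    - [0,0,-0.75,0,1.0]
    - [0,0,-0.9,0,1.0]

```text
clock: 10.5
position: [0.557, 0.1943, 0.2117]
ee_rot: [2.738, 1.54, -0.002]
force: [-2.8, -1.5, 7.6]
width: 0.192
```

carry_out:
  plan:
    - [0,0,-0.15,0,1.0]
    - [0,0,-0.3,0,1.0]
    - [0,0,-0.45,0,1.0]
    - [0,0,-0.6,0,1.0]
    - [0,0,-0.75,0,1.0]
    - [0,0,-0.9,0,1.0]
    - [0,0,-1.05,0,1.0]
    - [0,0,-1.2,0,1.0]
    - [0,0,-1.35,0,1.0]
    - [0,0,-1.5,0,1.0]

```text
clock: 11.5
position: [0.5569, 0.1943, 0.1973]
ee_rot: [2.738, 1.54, -0.002]
force: [-3.6, -1.6, 6.5]
width: 0.191
```

carry_out:
  plan:
    - [-0.03,-0.02,-0.15,0,1.0]
    - [-0.06,-0.03,-0.3,0,1.0]
    - [-0.1,-0.04,-0.45,0,1.0]
    - [-0.1,-0.04,-0.6,0,1.0]
    - [-0.1,-0.04,-0.75,0,1.0]

```text
clock: 12.0
position: [0.5566, 0.1942, 0.1908]
ee_rot: [2.737, 1.54, 0.001]
force: [-1.0, -1.1, 7.1]
width: 0.193
```

Now in 1 mm steps, checking the force often.

carry_out:
  plan:
    - [0,0,-0.1,0,1.0]
    - [0,0,-0.2,0,1.0]
    - [0,0,-0.3,0,1.0]

```text
clock: 12.3
position: [0.5566, 0.1943, 0.1884]
ee_rot: [2.737, 1.54, 0.002]
force: [-1.8, -0.6, 6.4]
width: 0.195
```

carry_out:
  plan:
    - [0,0,-0.1,0,1.0]
    - [0,0,-0.2,0,1.0]
    - [0,0,-0.3,0,1.0]

```text
clock: 12.6
position: [0.5566, 0.1943, 0.186]
ee_rot: [2.737, 1.539, 0.002]
force: [-1.7, -0.7, 5.9]
width: 0.192
```

carry_out:
  plan:
    - [0,0,-0.1,0,1.0]
    - [0,0,-0.2,0,1.0]

```text
clock: 12.8
position: [0.5565, 0.1943, 0.1845]
ee_rot: [2.737, 1.539, 0.002]
force: [-2.2, -1.7, 6.1]
width: 0.193
```

carry_out:
  plan:
    - [0,0,-0.1,0,1.0]
    - [0,0,-0.2,0,1.0]

```text
clock: 13.0
position: [0.5565, 0.1944, 0.1834]
ee_rot: [2.736, 1.539, 0.003]
force: [-3.4, -2.1, 11.6]
width: 0.195
```

Force is rising, so the plug is on the pad. One small further press, then hold.

carry_out:
  plan:
    - [-0.02,-0.02,-0.1,0,1.0]
    - [-0.02,-0.02,-0.1,0,1.0]

```text
clock: 13.2
position: [0.5564, 0.1944, 0.1834]
ee_rot: [2.736, 1.539, 0.004]
force: [-3.6, -1.6, 9.6]
width: 0.193
```

carry_out:
  plan:
    - [-0.02,-0.02,-0.15,0,1.0]
    - [-0.02,-0.02,-0.25,0,1.0]
    - [-0.02,-0.02,-0.25,0,1.0]

```text
clock: 13.5
position: [0.5563, 0.1944, 0.1823]
ee_rot: [2.736, 1.539, 0.005]
force: [-3.6, -1.9, 13.7]
width: 0.191
```

carry_out:
  plan:
    - [0,0,-0.28,0,1.0]
    - [0,0,-0.28,0,1.0]
    - [0,0,-0.28,0,1.0]

```text
clock: 13.8
position: [0.5563, 0.1945, 0.1811]
ee_rot: [2.735, 1.538, 0.006]
force: [-6.0, -2.1, 17.7]
width: 0.196
```

Run:
```python
from h import *
for i in range(3):
    im,d,s=snap('side',f's6{i}'); print(s['clock'],s['position'].round(4),s['force'].round(2))
cv2.imwrite('pics/c6.png',cv2.resize(im[140:220,270:350],None,fx=7,fy=7,interpolation=cv2.INTER_CUBIC)[:,:,::-1])
```

```text
13.8 [0.5563 0.1945 0.1811] [-6.   -2.1  17.74]
13.85 [0.5563 0.1945 0.1811] [-4.7  -2.64 17.36]
13.9 [0.5563 0.1945 0.1811] [-6.21 -2.94 17.29]
```

View pics/c6.png

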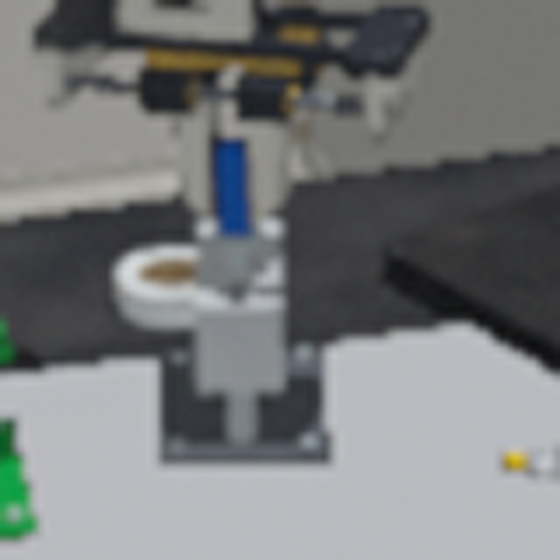

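The push is steady at about 19 N, and the 3.4 N/mm rise matches the seal on the pad. Now I'll draw the rod out straight up.

carry_out:
  plan:
    - [0,0,0.2,0,1.0]
    - [0,0,0.5,0,1.0]
    - [0,0,1,0,1.0]
    - [0,0,1.6,0,1.0]
    - [0,0,2.4,0,1.0]
    - [0,0,3.2,0,1.0]
    - [0,0,4.0,0,1.0]
    - [0,0,5,0,1.0]
    - [0,0,6,0,1.0]
    - [0,0,7.5,0,1.0]
    - [0,0,9,0,1.0]
    - [0,0,10.5,0,1.0]
    - [0,0,11,0,1.0]
    - [0,0,11,0,1.0]
    - [0,0,11,0,1.0]

```text
clock: 15.45
position: [0.5561, 0.1944, 0.2907]
ee_rot: [2.735, 1.538, 0.006]
force: [0.9, -0.0, -1.8]
width: 0.19
```

```bash
cat > tip.py <<'E'
from h import *
import sys
im,d,s=snap('wrist',sys.argv[1]); print(s['clock'],s['position'].round(4),s['ee_rot'].round(3),s['width'],s['force'].round(2))
c=cam('wrist',s['position'],s['ee_rot']); T=(cloud(c,d)-s['position'])@R.from_rotvec(s['ee_rot']).as_matrix()
m=(abs(T[...,0])<.02)&(abs(T[...,1])<.012)&(T[...,2]>.085)&(T[...,2]<.16); P=T[m]*1e3
for a in range(85,155,10):
    q=P[(P[:,2]>a)&(P[:,2]<a+10)]
    if len(q): print(a,len(q),'front x',np.percentile(q[:,0],80).round(1),'y mid',((q[:,1].min()+q[:,1].max())/2).round(1),'zmax',q[:,2].max().round(1))
E
python3 tip.py w7
```

```text
15.45 [0.5561 0.1944 0.2907] [2.735 1.538 0.006] 0.19000911706912862 [ 0.93 -0.   -1.83]
95 22 front x 5.1 y mid -0.7 zmax 104.8
105 65 front x 5.0 y mid -0.7 zmax 115.0
115 56 front x 4.9 y mid -0.7 zmax 124.7
125 49 front x 4.9 y mid -0.7 zmax 134.8
135 44 front x 4.8 y mid -0.7 zmax 144.3
145 4 front x 4.5 y mid -0.7 zmax 145.2
```

The rod is still straight and unslipped in the grip. Back to above the holder.

carry_out:
  plan:
    - [-0.2,-2,0,0,1.0]
    - [-0.5,-5,0,0,1.0]
    - [-1,-9,0,0,1.0]
    - [-1.5,-13,0,0,1.0]
    - [-2,-17,0,0,1.0]
    - [-2.5,-21,0,0,1.0]
    - [-3,-25,0,0,1.0]
    - [-3.6,-28.5,0,0,1.0]
    - [-4,-31,0,0,1.0]
    - [-4.3,-32.5,0,0,1.0]
    - [-4.3,-32.9,0,0,1.0]
    - [-4.3,-32.9,0,0,1.0]
    - [-4.3,-32.9,-1,0,1.0]
    - [-4.3,-32.9,-2,0,1.0]
    - [-4.3,-32.9,-3,0,1.0]
    - [-4.3,-32.9,-3.8,0,1.0]
    - [-4.3,-32.9,-3.8,0,1.0]
    - [-4.3,-32.9,-3.8,0,1.0]
    - [-4.3,-32.9,-3.8,0,1.0]

```text
clock: 17.4
position: [0.5133, -0.1347, 0.2528]
ee_rot: [2.735, 1.538, 0.006]
force: [0.1, -0.6, -1.9]
width: 0.191
```

```bash
python3 tip.py w8
python3 - <<'E'
import cv2; im=cv2.imread('pics/w8.png'); cv2.imwrite('pics/c8.png',cv2.resize(im[150:250,257:377],None,fx=5,fy=5,interpolation=cv2.INTER_CUBIC))
E
```

```text
17.4 [ 0.5133 -0.1347  0.2528] [2.735 1.538 0.006] 0.1905344918608085 [ 0.12 -0.56 -1.95]
95 24 front x 5.2 y mid -0.7 zmax 105.0
105 61 front x 5.0 y mid -0.7 zmax 114.8
115 58 front x 5.0 y mid -0.7 zmax 124.8
125 49 front x 5.0 y mid -0.7 zmax 134.7
135 46 front x 4.9 y mid -0.7 zmax 144.0
145 1 front x 4.3 y mid 1.4 zmax 145.7
```

View pics/c8.png

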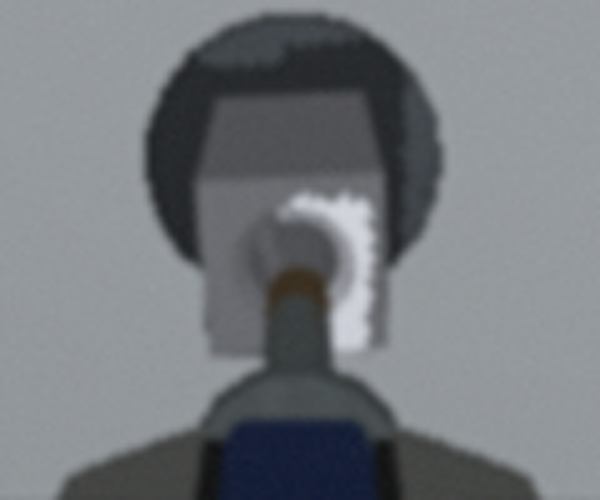

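The tip is over the hole, but the hole centre at about (299,267) in the crop suggests the rod is about 1 mm short along tool x. I'll correct that and descend.

carry_out:
  plan:
    - [0.05,0.1,-0.2,0,1.0]
    - [0.05,0.1,-0.6,0,1.0]
    - [0.05,0.1,-1.0,0,1.0]
    - [0.05,0.1,-1.4,0,1.0]
    - [0.05,0.1,-1.8,0,1.0]
    - [0.05,0.1,-2.2,0,1.0]
    - [0.05,0.1,-2.6,0,1.0]
    - [0.05,0.1,-3,0,1.0]
    - [0.05,0.1,-3.5,0,1.0]
    - [0.05,0.1,-3.5,0,1.0]

```text
clock: 18.45
position: [0.5134, -0.1337, 0.2171]
ee_rot: [2.735, 1.538, 0.004]
force: [0.4, 0.3, -2.5]
width: 0.194
```

carry_out:
  plan:
    - [0,0,-0.5,0,1.0]
    - [0,0,-1.1,0,1.0]
    - [0,0,-1.7,0,1.0]
    - [0,0,-2.3,0,1.0]
    - [0,0,-2.9,0,1.0]
    - [0,0,-3.4,0,1.0]
    - [0,0,-3.9,0,1.0]
    - [0,0,-4.2,0,1.0]
    - [0,0,-4.4,0,1.0]
    - [0,0,-4.4,0,1.0]
    - [0,0,-4.4,0,1.0]

```text
clock: 19.55
position: [0.5135, -0.1337, 0.1732]
ee_rot: [2.735, 1.538, 0.005]
force: [-0.5, 0.1, -1.0]
width: 0.193
```

carry_out:
  plan:
    - [0,0,-0.1,0,1.0]
    - [0,0,-0.2,0,1.0]
    - [0,0,-0.3,0,1.0]
    - [0,0,-0.4,0,1.0]
    - [0,0,-0.4,0,1.0]

```text
clock: 20.05
position: [0.5135, -0.1337, 0.1693]
ee_rot: [2.735, 1.538, 0.005]
force: [-0.6, 0.4, -0.0]
width: 0.193
```

carry_out:
  plan:
    - [0,0,-0.1,0,1.0]
    - [0,0,-0.15,0,1.0]
    - [0,0,-0.15,0,1.0]

```text
clock: 20.35
position: [0.5135, -0.1337, 0.1692]
ee_rot: [2.734, 1.538, 0.005]
force: [-5.9, 1.5, 16.8]
width: 0.193
```

Shoulder bears at the same height as before (0.1692 against 0.1693). I'll relieve the load, open and back off.

carry_out:
  plan:
    - [0,0,0.0,0,1.8]
    - [0,0,0.0,0,3]
    - [0,0,0.0,0,5]
    - [0,0,0.0,0,7]
    - [0,0,0.0,0,9]
    - [0,0,0.0,0,9.18]
    - [0,0,0.0,0,9.18]
    - [0,0,0.0,0,9.18]
    - [0,0,0.0,0,9.18]
    - [0,0,0.0,0,9.18]
    - [0,0,0.0,0,9.18]
    - [0,0,0.0,0,9.18]

```text
clock: 21.55
position: [0.5136, -0.1337, 0.1692]
ee_rot: [2.734, 1.538, 0.005]
force: [0.1, 0.2, 0.2]
width: 0.997
```

carry_out:
  plan:
    - [0,0,1,0,9.18]
    - [0,0,3,0,9.18]
    - [0,0,6,0,9.18]
    - [0,0,9,0,9.18]
    - [0,0,12,0,9.18]
    - [0,0,15,0,9.18]
    - [0,0,16,0,9.18]
    - [0,0,16,0,9.18]
    - [0,0,16,0,9.18]
    - [0,0,16,0,9.18]

```text
clock: 22.55
position: [0.5129, -0.1336, 0.3278]
ee_rot: [2.736, 1.539, 0.002]
force: [-0.1, 0.5, -0.0]
width: 1.0
```

Run:
```python
from h import *
im,d,s=snap('wrist','w9'); print(s['clock'],s['position'])
c=cam('wrist',s['position'],s['ee_rot']); W=cloud(c,d)
h=cv2.cvtColor(im,cv2.COLOR_RGB2HSV); m=cv2.inRange(h,(100,120,30),(130,255,255))>0; m[:,:270]=0;m[:,370:]=0;m[240:]=0
P=W[m]; T=P[P[:,2]>.138]; print('handle top',np.nanmedian(T,0).round(4),cv2.minAreaRect(T[:,:2].astype(np.float32)))
B=W[(W[...,2]>.083)&(W[...,2]<.093)&(np.hypot(W[...,0]-.512,W[...,1]+.134)<.03)]; print(cv2.minAreaRect(B[:,:2].astype(np.float32)))
z,_,_=snap('side','s9')
# bystander differences (side view, before/after)
a=np.load('pics/t0.npz')['im'];b,_,_=snap('top','t9')
for n,(u,v) in dict(bottle=(357,170),tape=(229,198),timer=(434,198),tweezers=(422,252)).items():
    print(n,np.abs(a[v-8:v+8,u-8:u+8].astype(int)-b[v-8:v+8,u-8:u+8]).mean().round(1))
cv2.imwrite('pics/c9.png',np.hstack([cv2.resize(z[160:265,255:345],None,fx=4,fy=4,interpolation=cv2.INTER_CUBIC),cv2.resize(im[130:235,260:350],None,fx=4,fy=4,interpolation=cv2.INTER_CUBIC)])[:,:,::-1])
```

```text
22.55 [ 0.51287532 -0.13358871  0.32779802]
handle top [ 0.5138 -0.1315  0.1445] ((0.5131000280380249, -0.1321311891078949), (0.015761759132146835, 0.01588844135403633), 59.17509841918945)
((0.5125360488891602, -0.13467134535312653), (0.034270044416189194, 0.03395678102970123), 61.605716705322266)
bottle 51.0
tape 8.5
timer 9.9
tweezers 9.7
```

View pics/c9.png

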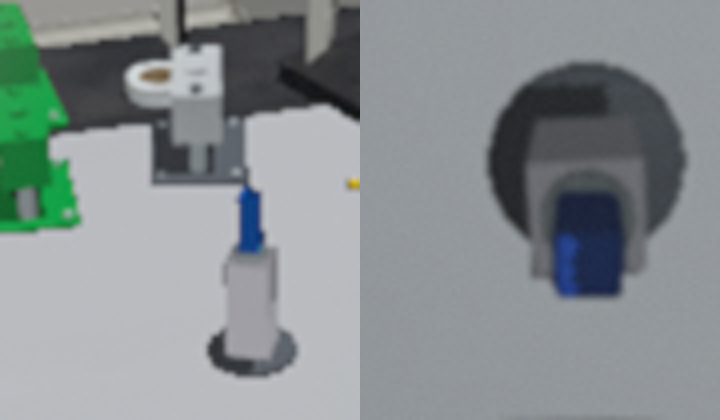

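Run:
```python
from h import *
a=np.load('pics/s0.npz')['im'].astype(int);b=np.load('pics/s9.npz')['im']
for n,(u,v) in dict(bottle=(362,229),timer=(370,293),tweezers=(295,298)).items(): print(n,np.abs(a[v-10:v+10,u-10:u+10]-b[v-10:v+10,u-10:u+10]).mean().round(1))
s=arm.observe(); print(s['clock'],s['dq'].round(3)); print(arm.sign_off())
```

```text
bottle 8.7
timer 8.7
tweezers 8.7
22.7 [ 0.    -0.003 -0.002 -0.01  -0.002  0.002  0.   ]
the job is handed in; nothing more can be done
None
```

The plug is pushed out onto the pad and the rod is back in its holder. The job was handed in at about 22.7 s; no verdict is reported.

**Pushing out:** I guided the rod into the grey stand's bore and pushed the plug down. The push held at about 8 to 9 N while the plug slid. It then rose at about 3.4 N/mm from the depth expected for the pad. I held it at about 19 N vertically, or about 20 N with a 6 to 7 N sideways load (rod rubbing in the bore), which is under the 25 N limit.

**Returning the rod:** On the way back into the holder, the shoulder bore at TCP height 0.1692 m, against 0.1693 m when it was first gripped. It read about 17 N at that moment, before I opened the gripper.

**Last checks:**
- **Rod:** it stands upright in its holder. The handle centre is about 2.6 mm from the holder's axis, and the top is at the same height as at the start.
- **Bystanders:** the timer and tweezers are unchanged in the before and after pictures, and the tape roll is unchanged in the top view.
- **Bottle:** the top view disagreed here, probably because the arm covered it. The side view shows it unchanged.
- **Plug:** I did not see it directly because the pillars and head hide it. That it is on the pad rests on the force and depth readings.

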